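# Load the label roll and hold a sample tube in the sprung V cradle for labelling

## Robot

A 6-joint arm with a two-finger parallel gripper is mounted at the origin on a cart in front of the work surface, level with it; the furniture and walls round the work are solid. World frame = base frame: x ahead of the robot, y to its left, z up, the work surface at z = 0. Lengths are in m, angles in rad, forces in N, time in s.
With the tool pointing down it reaches from about 0.25 to 0.775 m from the base axis. Payload 4 kg.
Tool frame: the origin (TCP) lies midway between the tips of the shut fingers; the grasp point (between the pads) lies 19 mm behind it; z points along the fingers, y is the direction in which the jaws open and shut (so a half turn about z gives the same grasp; the last joint's range is limited). The gripper opens to 94 mm and grips with 3 to 60 N. Pads are 16 mm wide; open, the fingers measure 119 mm over their backs; the gripper's body (75 mm by 177 mm) begins 78 mm behind the grasp point.
Start: joints at [-1.388, 0.087, 1.371, -0, 1.684, -0.103], TCP at [0.155, -0.528, 0.206] pointing down, gripper open.
Joint ranges: [-3.1, 3.1], [-0.76, 2.03], [0.27, 2.55], [-1.08, 4.22], [0.17, 2.65], [-2.57, 2.57]. Speed limits (rad/s): [2.79, 2.79, 3.14, 3.14, 3.14, 3.14].

## Interface

Orientations are given as [roll, pitch, yaw] about the fixed x, y, z axes, in that order (R = Rz(yaw) Ry(pitch) Rx(roll)).
In Python, from bench import robot gives the robot as it stands.
- The arm moves only by the tool servo_tool, never from a script. Its argument "rows" is a list of rows, each a list of 2 entries, a list of its own where there are three numbers: the shift along the tool's x, y, z normalised to -1 to 1, where 1 is 0.08 m, then the turn about the tool's z normalised to -1 to 1, where 1 is pi/2 rad. A call has 1 to 12 rows; each row is the pose to reach, as a shift and turn from the pose commanded when the call began, along the tool's axes at that moment; what a row does not reach only later rows make up. A row lasts 1/12 s, in which the tool goes at most 41.7 mm and 7.16 degrees, less where a joint would pass 70% of its speed; a pose out of reach is approached as far as the arm can. A call with a number of a shift or a turn outside -1 to 1 is refused whole. A call with a gripper value outside its range is refused whole. "grip" is the closure, from -1 (fully open) to 1 (shut), set as the call begins (left out, the last holds). The fingers move at their own pace and stop on an object; the grip force is fixed at half the most. Time passes only in rows, so rows that repeat a pose let the fingers close. It gives the time, the measured TCP pose, the force and the opening at its end, in the units of the state.
- robot.get_obs(): the state, without advancing time (a new reading comes with each control period).
- robot.snapshot(name): name is "scene" or "top"; returns a dict with "pixels" (384x512x3 uint8, red, green, blue), "camera_matrix" (3x3 intrinsics, pixels), "D" ([k1, k2, p1, p2, k3] as OpenCV has them; the pictures are not rectified), "world_from_camera" (4x4, takes a point from camera to world coordinates). Camera axes: x right, y down, z forward; pixel columns grow to the right and rows downward; lengths in m; the calibration is good to about 2 mm. A picture is of the moment at which its call begins. There is no depth.
- robot.close_job(): hands the job in, once; it reports no verdict.
The state is a dict: "time": time; "joint_positions": joint angles; "qvel": joint speeds; "joint_torque": joint torques, N m; "tool_pos": TCP position; "ee_rot": TCP orientation; "wrist_force": force on the tool from outside, world axes, zero at the start; "wrist_torque": the same for the moment, N m; "width": finger opening in m.
Only numpy, scipy, OpenCV 4.12 (cv2) and the standard library are available. Lean on these libraries where they do the work, as an engineer would, in place of code of your own. Each camera call takes 0.05 s, during which the arm holds its last target.

## Task

Get the labelling stand ready: slip the loose label roll over the stand's upright spindle, all the way down to its foot, and let go of it. Then take the purple-capped tube out of its blue rest, lay it lengthwise into the stand's V cradle so that the barrel lies fully home against both sides of the V, with the cap hanging out past either end, and press it down until the sprung cradle has sunk about 6 mm, half its travel. Finish while still holding the tube pressed there (gripped, or pushed from above with closed fingers), so that I can stick the label on; leave the red-capped tubes standing in their rack.

Things in the scene. Friction and masses are not known exactly. Their poses are not given: they have to be found in the camera images.
- stand: Fixed labelling stand: grey base plate 110 (x) x 250 (y) x 12 mm high; origin at the centre of its underside. On its +y half stands the steel spindle, on its -y half the aluminium V cradle on springs. Both lie on its y axis.
- spindle_foot (a point): Centre of the top of the black disc (52 mm across) at the foot of the spindle, 18 mm above the desk, where the roll's underside comes to rest. The spindle rises 54 mm from here, 18 mm in diameter, tapering to 10 mm over its last 8 mm. Axes as the stand's.
- cradle_seat (a point): On the axis of a seated tube, midway between the cradle's two yokes; moves with the V, 67 mm above the desk when up. x across the groove, y along it, z up. The 90 degree V, 34 mm wide at its mouth 4 mm above this point, is cut in two yokes that stand 22 to 32 mm either side along y; the gap between them is open for fingers, down to a plate 31 mm below this point.
- cradle (a joint): How far the sprung cradle has sunk, in m: 0 up, 0.012 at its lower stop. The push needed is about 1 N at the start, growing by 0.9 N per mm (about 6 N at 6 mm); it springs back up when let go. The V on it floats up to 3 mm sideways (0.3 N per mm), so it follows a tube held slightly off centre. Its flanks are vee_c0, vee_c1 (+x side) and vee_c2, vee_c3 (-x side).
- roll_mid (a point): Centre of the loose roll of white labels: 52 mm in diameter, 40 mm high, with a brown card core whose bore is 25 mm; about 90 g. It stands on the desk with its axis (z) upright, this point 20 mm above its underside.
- label_roll: The same label roll; origin at the centre of its underside.
- rest: Fixed blue plastic rest in which the tube lies at the start, 44 (x) x 80 (y) mm, origin at the centre of its underside. Two V yokes, 22 to 32 mm either side of the middle along y, carry the tube along y with its axis 30 mm above the desk; the 44 mm gap between them is open for fingers, down to a plate whose top is 4 mm above the desk.
- tube_mid (a point): Middle of the barrel of the purple-capped tube, where it is best gripped: it lies level over the middle of the rest. z runs along the tube towards the cap. Barrel 17.8 mm in diameter, 81 mm long (40.5 mm either side of this point), then the purple cap, 23.6 mm in diameter, 17 mm long; about 17 g.
- tube: The same purple-capped tube; origin at the centre of its foot (the end without the cap), z along the tube towards the cap.
- red_tube_a: A red-capped tube, 24 mm across, 98 mm high, standing in a white foam rack (105 x 105 x 34 mm); origin at its foot. To be left alone.
- red_tube_b: A second red-capped tube standing in the same rack. To be left alone.

How it is judged:
By the outcome, as a careful person would: the job done as asked, in the order asked, and still so for the second after the job is handed in, while the arm keeps its last pose, push and grip.
It also fails if it takes over 64 s, if anything falls off the work surface, if the arm or the gripper's body presses on something with over 40 N, if the wrist force passes 120 N, or if a joint passes its speed limit or range.

## Working session

There is one attempt and no reset: what is moved stays moved. The work goes in short steps, Python scripts to look and compute and a tool call to move; the robot and the scene stay as the last step left them, time stands still between calls to the robot, and variables do not carry over. Pictures are saved under pics/ and viewed, and the job is handed in when it is done.

Besides the shell and the picture viewer there is one more tool, called after "Request:" as name(argument=value, ...) on one line, values as JSON. servo_tool: Moves the arm, as the interface text tells. Its arguments: {"type":"object","properties":{"rows":{"type":"array"},"grip":{"type":"number"}},"required":["rows"]}

```bash
mkdir -p pics; ls; cat > h.py <<'E'
import numpy as np, cv2
from bench import robot
def snap(n,fn):
    s=robot.snapshot(n); cv2.imwrite('pics/'+fn,s['pixels'][:,:,::-1]); np.savez('pics/'+fn[:-4]+'.npz',p=s['pixels'],K=s['camera_matrix'],D=s['D'],T=s['world_from_camera']); return s
def ld(fn):
    d=np.load('pics/'+fn+'.npz'); return d['p'],d['K'],d['D'],d['T']
def ray(c,uv):
    p,K,D,T=c; q=cv2.undistortPoints(np.array([[uv]],float),np.array(K,float),np.array(D,float))[0,0]
    T=np.array(T); return T[:3,3],T[:3,:3]@np.array([q[0],q[1],1.])
def onz(c,uv,z):
    o,d=ray(c,uv); return o+d*(z-o[2])/d[2]
def proj(c,P):
    p,K,D,T=c; T=np.array(T); Ti=np.linalg.inv(T)
    r,_=cv2.Rodrigues(Ti[:3,:3]); return cv2.projectPoints(np.array(P,float).reshape(-1,1,3),r,Ti[:3,3],np.array(K,float),np.array(D,float))[0][:,0]
E
python3 - <<'E'
from h import *
for n in('scene','top'):
    s=snap(n,n+'0.png'); print(np.round(s['world_from_camera'],3).tolist(),s['camera_matrix'],s['D'])
print(robot.get_obs())
E
```

```text
pics
[[0.831, -0.344, 0.437, -0.027], [-0.556, -0.49, 0.672, -0.834], [-0.017, -0.801, -0.598, 0.853], [0.0, 0.0, 0.0, 1.0]] [[472.34656788   0.         258.79479225]
 [  0.         472.34656788 187.18527775]
 [  0.           0.           1.        ]] [-0.01758809  0.          0.          0.          0.        ]
[[-0.017, -0.987, 0.158, 0.339], [-1.0, 0.016, -0.009, 0.022], [0.006, -0.158, -0.987, 1.349], [0.0, 0.0, 0.0, 1.0]] [[480.79499686   0.         256.82520916]
 [  0.         480.79499686 188.28013428]
 [  0.           0.           1.        ]] [0.03682182 0.         0.         0.         0.        ]
{'time': 0.1, 'joint_positions': array([-1.38811512e+00,  8.78951387e-02,  1.37206065e+00, -2.89866003e-05,
        1.68358498e+00, -1.03056837e-01]), 'qvel': array([-0.0025922 , -0.00180202, -0.00339763, -0.0009001 , -0.00113616,
       -0.00111582]), 'joint_torque': array([ 2.27401863e-03, -3.41253018e+01, -3.03300977e+01,  7.19701848e-02,
        3.04044667e-02, -1.00192215e-04]), 'tool_pos': array([ 0.15494784, -0.52722691,  0.20443508]), 'ee_rot': array([-3.13965191e+00, -1.71755816e-04,  2.85734642e-01]), 'wrist_force': array([-0.12663971, -0.16548751,  0.36253834]), 'wrist_torque': array([ 0.00186872, -0.06050606, -0.05291874]), 'width': 0.0940073704207089}
```

View pics/scene0.png

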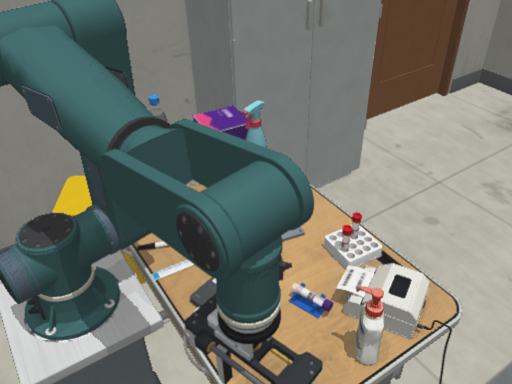

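View pics/top0.png

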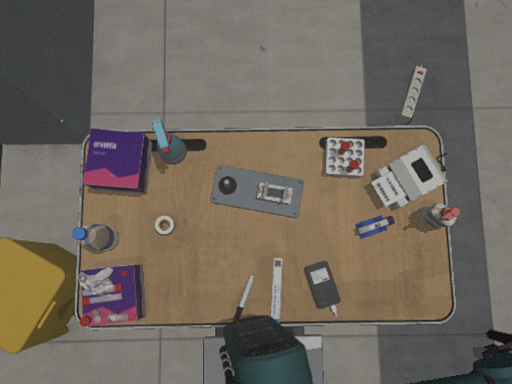

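The top view shows the roll near (164,225), the stand near (257,191) with the spindle at about (228,185) and the cradle at about (274,193), and the purple-capped tube in its blue rest near (374,226). The scene view is mostly hidden by the arm. I'll zoom in on these parts of the top view.

```bash
python3 - <<'E'
from h import *
p=ld('top0')[0][:,:,::-1]
a=cv2.resize(p[155:225,205:310],None,fx=7,fy=7,interpolation=cv2.INTER_CUBIC)
cv2.imwrite('pics/z1.png',a)
b=cv2.resize(p[205:250,345:405],None,fx=6,fy=6,interpolation=cv2.INTER_CUBIC)
c=cv2.resize(p[205:250,140:190],None,fx=6,fy=6,interpolation=cv2.INTER_CUBIC)
cv2.imwrite('pics/z2.png',np.hstack([b,c]))
E
```

```text
(no output)
```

View pics/z1.png

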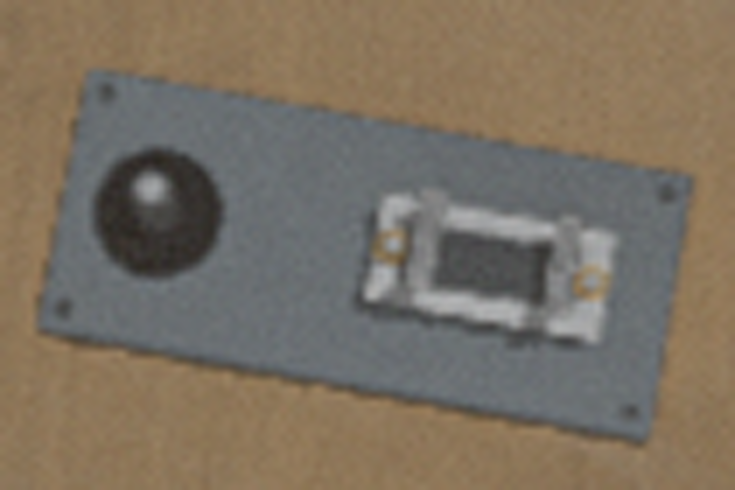

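View pics/z2.png

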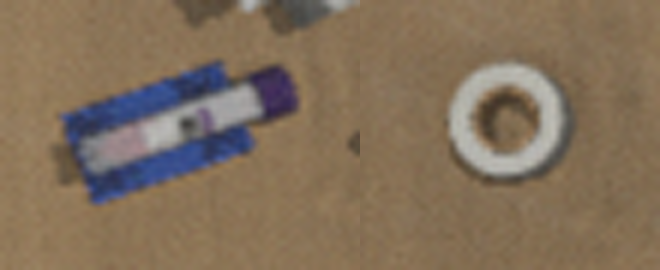

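The zooms show the plate corners at about (218,165), (304,180), (297,218) and (210,202), with the disc at about (227.5,185). The roll ring is centred at about (164,225), and the tube lies over the rest with its cap to the right at about (392,220). Next I'll measure these poses.

```bash
cat > m.py <<'E'
from h import *
c=ld('top0'); p=c[0]; hsv=cv2.cvtColor(p,cv2.COLOR_RGB2HSV)
def roi(m,x0,x1,y0,y1):
    o=np.zeros_like(m); o[y0:y1,x0:x1]=m[y0:y1,x0:x1]; return o.astype(np.uint8)*255
def big(m):
    cs,_=cv2.findContours(m,cv2.RETR_EXTERNAL,cv2.CHAIN_APPROX_NONE); return max(cs,key=cv2.contourArea)[:,0].astype(float)
def world(pts,z): return np.array([onz(c,q,z)[:2] for q in pts])
r=p[...,0].astype(int); b=p[...,2].astype(int)
# stand
m=roi((r-b<12),205,310,155,225); k=big(m); w=world(k,.012)
R=cv2.minAreaRect((w*1000).astype(np.float32)); print('stand',R)
bx=cv2.boxPoints(R); print(bx)
# black disc
m=roi(p.max(2)<75,216,240,172,198); k=big(m); print('disc n',len(k),cv2.minEnclosingCircle((world(k,.018)*1000).astype(np.float32)),cv2.fitEllipse((world(k,.018)*1000).astype(np.float32)))
# roll
m=roi((p.min(2)>140),150,180,210,240); k=big(m); print('roll',cv2.fitEllipse((world(k,.040)*1000).astype(np.float32)),cv2.fitEllipse(k.astype(np.float32)))
# rest
h,s,v=[hsv[...,i] for i in range(3)]
m=roi((h>100)&(h<122)&(s>130),345,405,205,250); k=big(m); 
R=cv2.minAreaRect((world(k,.02)*1000).astype(np.float32)); print('rest z.02',R)
m=roi((h>125)&(h<160)&(s>80)&(v<140),380,405,205,235); k=big(m); print('cap px',k.mean(0)); print(cv2.minAreaRect((world(k,.030)*1000).astype(np.float32)))
E
python3 m.py
```

```text
stand ((544.9998168945312, 10.122962951660156), (247.66073608398438, 109.09083557128906), 78.62625122070312)
[[ 467.10522  -100.518776]
 [ 574.0537   -122.03239 ]
 [ 622.8944    120.7647  ]
 [ 515.9459    142.27832 ]]
disc n 48 ((561.8655395507812, 93.80746459960938), 25.72463607788086) ((561.8290405273438, 92.99586486816406), (47.60029220581055, 48.87715530395508), 82.62220001220703)
roll ((452.2177734375, 264.8333740234375), (47.24562072753906, 47.313411712646484), 70.48272705078125) ((163.72763061523438, 224.4184112548828), (17.142333984375, 17.717924118041992), 48.0362434387207)
rest z.02 ((421.181640625, -298.1996154785156), (8.946500778198242, 52.8181266784668), 18.53664207458496)
cap px [390.33333333 219.94444444]
((456.1685485839844, -355.5239562988281), (18.0432186126709, 14.460813522338867), 18.528011322021484)
```

```bash
cat >> m.py <<'E'
print('----')
m=roi((h>100)&(h<125)&(s>110),345,405,205,250); m=cv2.morphologyEx(m,cv2.MORPH_OPEN,np.ones((2,2),np.uint8)) 
ys,xs=np.nonzero(m); k=np.stack([xs,ys],1).astype(float)
for z in(.01,.02,.03):
  print('rest',z,cv2.minAreaRect((world(k,z)*1000).astype(np.float32)))
# tube bright
m2=roi((p.min(2)>95)&(r-b<60)|((h>125)&(h<165)&(s>60)&(v<170)),355,402,205,245); k2=big(m2)
R=cv2.minAreaRect((world(k2,.033)*1000).astype(np.float32));print('tube',R, cv2.boxPoints(R).tolist())
# cradle light
m=roi((p.min(2)>150),250,300,172,212); ys,xs=np.nonzero(m); k=np.stack([xs,ys],1).astype(float)
for z in(.05,.06,.07):
  print('cradle',z,cv2.minAreaRect((world(k,z)*1000).astype(np.float32)))
for q in((275.4,191.6),): print('yokes mid',onz(c,q,.071))
print('tip',onz(c,(205+150/7-.4,155+185/7-.4),.072))
S=np.array([.545,.0101]);a=np.radians(11.37);ya=np.array([np.sin(a),np.cos(a)])
for t in(.084,-.05,-.055,-.06): print(t,S+t*ya)
cv2.imwrite('pics/mk.png',cv2.resize(np.hstack([roi(m2>0,0,512,0,384)[205:250,345:405],m[165:210,250:300]]),None,fx=6,fy=6))
E
python3 m.py|sed -n '/----/,$p'
```

```text
----
rest 0.01 ((436.50079345703125, -308.16522216796875), (41.10258865356445, 75.62393951416016), 18.324403762817383)
rest 0.02 ((435.7704772949219, -305.7018127441406), (40.79573059082031, 75.059326171875), 18.324420928955078)
rest 0.03 ((435.0400390625, -303.2384033203125), (40.488861083984375, 74.49471282958984), 18.324426651000977)
tube ((440.345703125, -314.1437072753906), (21.70636558532715, 101.18844604492188), 19.95223045349121) [[412.8793640136719, -270.2897644042969], [447.4085388183594, -365.4046325683594], [467.8120422363281, -357.9976501464844], [433.2828674316406, -262.8827819824219]]
cradle 0.05 ((532.9861450195312, -38.461814880371094), (89.04336547851562, 41.30036926269531), 78.37383270263672)
cradle 0.06 ((531.49072265625, -37.99810028076172), (88.3581314086914, 40.9825439453125), 78.37383270263672)
cradle 0.07 ((529.995361328125, -37.53437805175781), (87.67291259765625, 40.66472244262695), 78.37382507324219)
yokes mid [ 0.5328396  -0.03935747  0.071     ]
tip [0.5636082  0.09314513 0.072     ]
0.084 [0.5615601  0.09245146]
-0.05 [ 0.5351428  -0.03891873]
-0.055 [ 0.53415708 -0.0438206 ]
-0.06 [ 0.53317136 -0.04872247]
```

View pics/mk.png

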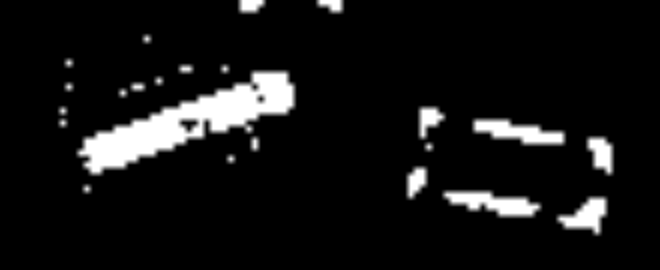

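From the masks:

| Item | Position or direction |
|---|---|
| Roll | (0.452, 0.265) |
| Spindle | (0.562, 0.093) |
| Cradle seat | about (0.535, -0.039) |
| Stand yaw | -11.4° |
| Tube middle | (0.437, -0.306) |
| Tube axis, toward the cap | about 18.5–20° from -y toward +x |

I'll head for the roll first and turn to the stand's yaw on the way.

```bash
cat >> h.py <<'E'
def to(x,y,z,yaw=None):
    o=robot.get_obs(); ps=o['ee_rot'][2]; d=np.array([x,y,z])-o['tool_pos']
    t=np.array([np.cos(ps)*d[0]+np.sin(ps)*d[1], np.sin(ps)*d[0]-np.cos(ps)*d[1], -d[2]])/.08
    print('t',round(o['time'],2),'pos',np.round(o['tool_pos'],4),'rot',np.round(o['ee_rot'],4),'F',np.round(o['wrist_force'],2),'w',round(o['width'],4),'norm shift',np.round(t,3), 'turn',None if yaw is None else round(-(((yaw-ps+np.pi)%(2*np.pi))-np.pi)/(np.pi/2),3))
E
python3 -c "
from h import *
to(.4522,.2648,.12,1.372)"
```

```text
t 0.1 pos [ 0.1549 -0.5272  0.2044] rot [-3.1397e+00 -2.0000e-04  2.8570e-01] F [-0.13 -0.17  0.36] w 0.094 norm shift [ 6.356 -8.452  1.055] turn -0.692
```

Request:
servo_tool(rows=[[[0.3, -0.3, 0], -0.08], [[0.6, -0.6, 0], -0.16], [[0.9, -0.9, 0], -0.24], [[1, -1, 0], -0.32], [[1, -1, 0], -0.4], [[1, -1, 0], -0.48], [[1, -1, 0], -0.56], [[1, -1, 0], -0.64], [[1, -1, 0], -0.691], [[1, -1, 0], -0.691]], grip=-1)

```text
time: 0.93
tool_pos: [0.2092, -0.428, 0.2049]
ee_rot: [-3.141, -0.001, 1.373]
wrist_force: [0.4, -0.6, 0.2]
width: 0.0941
```

```bash
python3 -c "
from h import *
to(.4522,.2648,.12,1.372)"
```

```text
t 0.93 pos [ 0.2092 -0.428   0.2049] rot [-3.1410e+00 -9.0000e-04  1.3727e+00] F [ 0.38 -0.58  0.19] w 0.0941 norm shift [9.089 1.274 1.062] turn 0.0
```

Request:
servo_tool(rows=[[[0.35, 0.35, 0], 0], [[0.7, 0.7, 0], 0], [[1, 1, 0], 0]])

```text
time: 1.18
tool_pos: [0.3044, -0.3649, 0.2051]
ee_rot: [3.142, -0.001, 1.367]
wrist_force: [-0.6, -0.8, -0.4]
width: 0.0939
```

Request:
servo_tool(rows=[[[0.5, 0.13, 0], 0], [[1, 0.27, 0], 0]])

```text
time: 1.35
tool_pos: [0.3413, -0.2905, 0.2047]
ee_rot: [-3.141, -0.001, 1.368]
wrist_force: [0.3, -0.3, 0.2]
width: 0.0941
```

Request:
servo_tool(rows=[[[0.5, 0, 0], 0], [[1, 0, 0], 0]])

```text
time: 1.52
tool_pos: [0.3567, -0.2114, 0.2049]
ee_rot: [-3.141, -0.001, 1.369]
wrist_force: [0.0, -0.6, 0.7]
width: 0.0942
```

Request:
servo_tool(rows=[[[0.5, 0, 0], 0], [[1, 0, 0], 0]])

```text
time: 1.68
tool_pos: [0.3721, -0.133, 0.2052]
ee_rot: [-3.142, -0.0, 1.368]
wrist_force: [1.2, -0.1, -0.1]
width: 0.0939
```

Request:
servo_tool(rows=[[[0.5, 0, 0], 0], [[1, 0, 0], 0]])

```text
time: 1.85
tool_pos: [0.3879, -0.0546, 0.2053]
ee_rot: [3.141, 0.0, 1.368]
wrist_force: [1.1, 0.3, -0.7]
width: 0.094
```

Request:
servo_tool(rows=[[[0.5, 0, 0], 0], [[1, 0, 0], 0]])

```text
time: 2.02
tool_pos: [0.4038, 0.0239, 0.2054]
ee_rot: [3.141, 0.0, 1.368]
wrist_force: [1.5, -0.4, 0.4]
width: 0.0937
```

Request:
servo_tool(rows=[[[0.5, 0, 0], 0], [[1, 0, 0], 0]])

```text
time: 2.18
tool_pos: [0.4196, 0.1024, 0.2054]
ee_rot: [3.141, 0.0, 1.369]
wrist_force: [0.5, -0.1, 0.1]
width: 0.0941
```

Request:
servo_tool(rows=[[[0.5, 0, 0], 0], [[1, 0, 0], 0]])

```text
time: 2.35
tool_pos: [0.4355, 0.1808, 0.2053]
ee_rot: [3.141, 0.0, 1.369]
wrist_force: [-0.2, -0.5, -0.3]
width: 0.0941
```

Request:
servo_tool(rows=[[[0.5, 0, 0.3], 0], [[1, 0, 0.5], 0], [[1, 0, 0.5], 0], [[1, 0, 0.5], 0], [[1, 0, 0.5], 0]])

```text
time: 2.77
tool_pos: [0.4513, 0.2567, 0.1651]
ee_rot: [-3.141, 0.002, 1.371]
wrist_force: [-0.1, 0.2, 0.4]
width: 0.0944
```

```bash
python3 -c "
from h import *
to(.4522,.2648,.12,1.372); snap('scene','scene1.png');snap('top','top1.png')"
```

```text
t 2.77 pos [0.4513 0.2567 0.1651] rot [-3.1408e+00  1.7000e-03  1.3707e+00] F [-0.11  0.19  0.36] w 0.0944 norm shift [ 0.102 -0.009  0.564] turn -0.001
```

View pics/scene1.png

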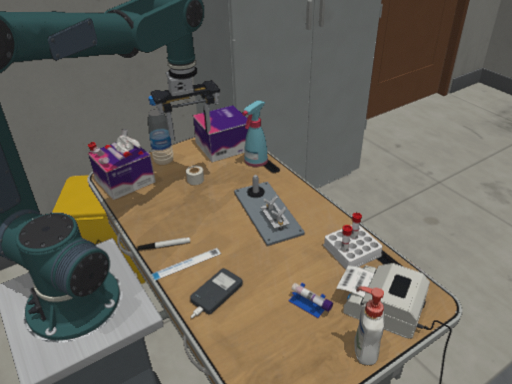

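View pics/top1.png

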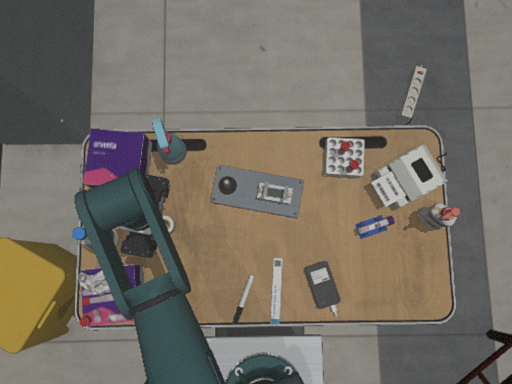

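The scene view is now clear: roll at about (195,175), spindle at about (255,185), cradle at about (274,215), tube at about (312,296). I'll overlay the predicted points and also triangulate from the two views.

```bash
python3 - <<'E'
from h import *
c=ld('scene1'); p=c[0][:,:,::-1].copy()
F=6
def crop(x0,y0,w,h,pts):
    a=cv2.resize(p[y0:y0+h,x0:x0+w],None,fx=F,fy=F,interpolation=cv2.INTER_CUBIC)
    for q in proj(c,pts): cv2.drawMarker(a,(int((q[0]-x0+.5)*F),int((q[1]-y0+.5)*F)),(0,0,255),0,10,1)
    return a
R=np.array([.4522,.2648]);S=np.array([.545,.0101]);a=np.radians(11.37);ya=np.array([np.sin(a),np.cos(a)]);xa=np.array([np.cos(a),-np.sin(a)])
def st(x,y,z): return [*(S+x*xa+y*ya),z]
A=crop(180,162,30,30,[[*R,.04],[*R,0]]+[[R[0]+.026*np.cos(t),R[1]+.026*np.sin(t),.04] for t in np.linspace(0,6.3,13)])
B=crop(230,165,80,80,[st(0,.084,.072),st(0,.084,.018),st(0,-.05,.067)]+[st(i*.055,j*.125,.012) for i in(-1,1) for j in(-1,1)]+[st(i*.017,-.05+j,.071) for i in(-1,1) for j in(-.032,-.022,.022,.032)])
M=np.array([.4372,-.306]);b=np.radians(18.6);ta=np.array([np.sin(b),-np.cos(b)])
C=crop(280,270,60,55,[[*(M+t*ta),.03] for t in(-.0405,0,.0405,.0575)]+[[*(M+i*.04*ta+j*.022*np.array([ta[1],-ta[0]])),0] for i in(-1,1) for j in(-1,1)])
cv2.imwrite('pics/o1.png',B); 
H=np.zeros((330,560,3),np.uint8);H[:180,:180]=A;H[:330,190:550]=C;cv2.imwrite('pics/o2.png',H)
E
```

```text
(no output)
```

View pics/o1.png

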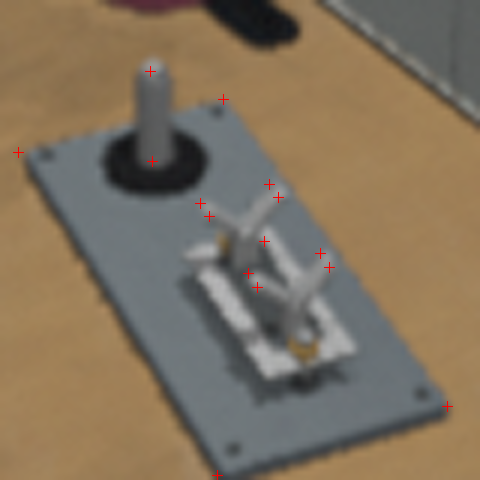

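View pics/o2.png

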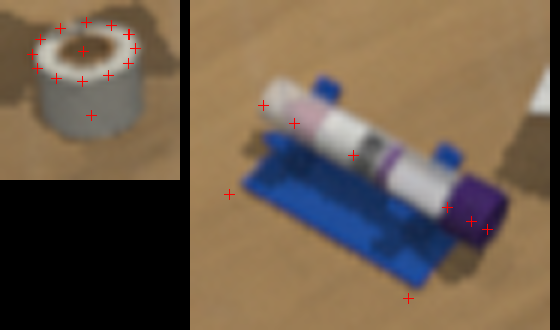

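The overlay agrees with the top-view estimates to about 1 px for the roll, spindle and cradle. The rest and tube are off by about 2 px, so I'll refine those later. Now I'll descend on the roll.

Request:
servo_tool(rows=[[[0.1, 0, 0.4], 0], [[0.1, 0, 0.8], 0], [[0.1, 0, 1], 0]])

```text
time: 3.12
tool_pos: [0.4524, 0.263, 0.0836]
ee_rot: [-3.14, 0.001, 1.368]
wrist_force: [-0.6, -0.6, 0.1]
width: 0.0941
```

Request:
servo_tool(rows=[[[0, 0, 0.3], 0], [[0, 0, 0.6], 0], [[0, 0, 0.85], 0], [[0, 0, 0.95], 0], [[0, 0, 0.95], 0], [[0, 0, 0.95], 0]])

```text
time: 3.62
tool_pos: [0.4541, 0.2644, 0.0107]
ee_rot: [3.14, -0.001, 1.37]
wrist_force: [-0.3, -0.4, -0.0]
width: 0.0943
```

```bash
python3 -c "
from h import *
to(.4522,.2648,.008,1.372); snap('scene','scene2.png');c=ld('scene2');p=c[0]
cv2.imwrite('pics/s2.png',cv2.resize(p[100:210,140:260,::-1],None,fx=5,fy=5,interpolation=2))"
```

```text
t 3.62 pos [0.4541 0.2644 0.0107] rot [ 3.1401e+00 -8.0000e-04  1.3695e+00] F [-0.33 -0.36 -0.01] w 0.0943 norm shift [ 0.    -0.024  0.034] turn -0.002
```

View pics/s2.png

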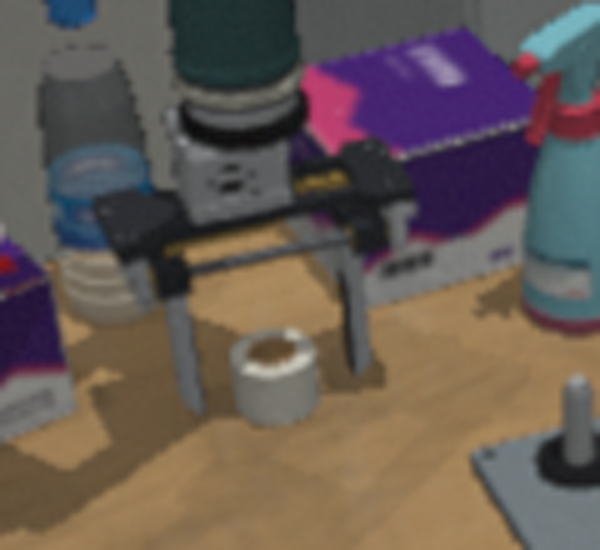

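The roll sits midway between the open fingers, at about (275,375) in the crop. Closing on it.

Request:
servo_tool(rows=[[[0, -0.02, 0.03], 0], [[0, -0.02, 0.03], 0], [[0, -0.02, 0.03], 0], [[0, -0.02, 0.03], 0], [[0, -0.02, 0.03], 0], [[0, -0.02, 0.03], 0], [[0, -0.02, 0.03], 0], [[0, -0.02, 0.03], 0]], grip=1)

```text
time: 4.33
tool_pos: [0.4518, 0.2654, 0.0072]
ee_rot: [3.141, -0.0, 1.371]
wrist_force: [0.5, 0.1, 0.8]
width: 0.0513
```

```bash
python3 -c "
from h import *
to(.4522,.2648,.008,1.372)"
```

```text
t 4.33 pos [0.4518 0.2654 0.0072] rot [ 3.1411e+00 -1.0000e-04  1.3713e+00] F [0.47 0.12 0.78] w 0.0513 norm shift [-0.006  0.006 -0.01 ] turn -0.0
```

Request:
servo_tool(rows=[[[0, 0, -0.15], 0], [[0, 0, -0.4], 0], [[0, 0, -0.7], 0], [[0, 0, -1], 0]])

```text
time: 4.67
tool_pos: [0.4509, 0.2651, 0.0879]
ee_rot: [-3.14, 0.001, 1.371]
wrist_force: [-0.0, -0.2, -1.0]
width: 0.0509
```

Request:
servo_tool(rows=[[[-0.2, 0.2, -0.3], 0], [[-0.6, 0.6, -0.5], 0], [[-1, 1, -0.5], 0], [[-1, 1, -0.5], 0]])

```text
time: 5.0
tool_pos: [0.5177, 0.1669, 0.1297]
ee_rot: [3.136, 0.001, 1.367]
wrist_force: [-0.9, -0.2, -0.9]
width: 0.051
```

```bash
python3 -c "
from h import *
to(.5617,.0928,.127,1.372)"
```

```text
t 5.0 pos [0.5177 0.1669 0.1297] rot [3.1355e+00 1.0000e-03 1.3671e+00] F [-0.87 -0.18 -0.88] w 0.051 norm shift [-0.796  0.726  0.034] turn -0.003
```

Request:
servo_tool(rows=[[[-0.3, 0.3, 0], 0], [[-0.6, 0.55, 0], 0], [[-0.8, 0.73, 0], 0], [[-0.8, 0.73, 0], 0], [[-0.8, 0.73, 0], 0], [[-0.8, 0.73, 0], 0]])

```text
time: 5.5
tool_pos: [0.5581, 0.0974, 0.1269]
ee_rot: [-3.14, -0.0, 1.371]
wrist_force: [0.6, 1.2, -1.4]
width: 0.0511
```

```bash
python3 -c "
from h import *
to(.5617,.0928,.127,1.372); snap('scene','scene3.png');snap('top','top3.png');p=ld('scene3')[0]
a=cv2.resize(p[120:220,210:310,::-1],None,fx=4,fy=4,interpolation=2)
p=ld('top3')[0]
b=cv2.resize(p[140:240,190:290,::-1],None,fx=4,fy=4,interpolation=2)
cv2.imwrite('pics/s3.png',np.hstack([a,b]))"
```

```text
t 5.5 pos [0.5581 0.0974 0.1269] rot [-3.1403e+00 -5.0000e-04  1.3714e+00] F [ 0.63  1.24 -1.41] w 0.0511 norm shift [-0.048  0.056 -0.001] turn -0.0
```

View pics/s3.png

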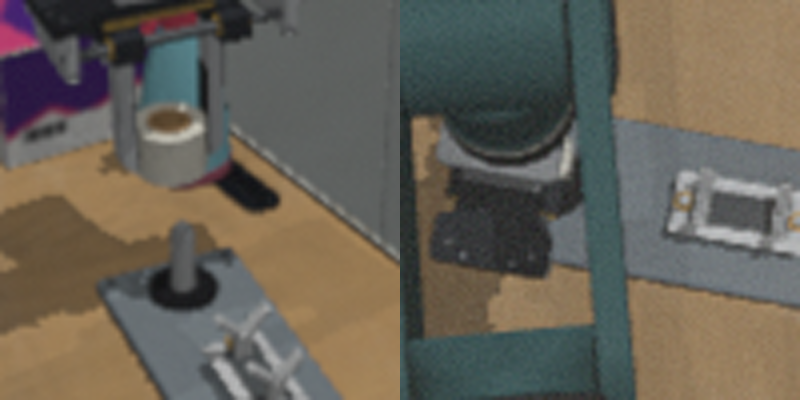

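```bash
python3 - <<'E'
from h import *
c=ld('scene3');p=c[0].astype(int)
def crop(x0,y0,w,h,f): return cv2.resize(c[0][y0:y0+h,x0:x0+w,::-1],None,fx=f,fy=f,interpolation=0)
cv2.imwrite('pics/s4.png',np.hstack([crop(236,140,36,30,11),crop(236,168,36,30,11)]))
h=cv2.cvtColor(c[0],cv2.COLOR_RGB2HSV)
m=((h[...,0]<22)&(h[...,1]>90)).astype(np.uint8); m[:140]=0;m[160:]=0;m[:,:243]=0;m[:,264:]=0
ys,xs=np.nonzero(m);print(len(xs),xs.mean(),ys.mean(),xs.min(),xs.max(),ys.min(),ys.max())
for q in((253,149.75),(xs.mean(),ys.mean())): print(onz(c,q,.160))
print(proj(c,[[.5617,.0928,.072],[.5617,.0928,.018],[.5581,.0974,.160],[.5581,.0974,.120]]))
E
```

```text
37 251.78378378378378 149.83783783783784 247 256 148 152
[0.56111707 0.09570428 0.16      ]
[0.55814646 0.09725927 0.16      ]
[[254.49043635 176.3160715 ]
 [254.91231068 191.38762427]
 [251.74160106 149.82069325]
 [252.11763361 161.96592367]]
```

View pics/s4.png

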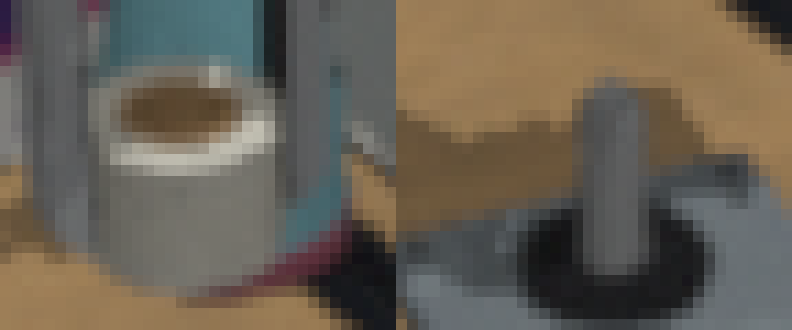

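The bore projects exactly where the TCP reads, and the spindle shaft appears about 0.9 px to the right of prediction. I'll use (0.5625, 0.0927) as the spindle target.

Request:
servo_tool(rows=[[[-0.05, 0.07, 0], 0], [[-0.05, 0.07, 0], 0], [[-0.05, 0.07, 0], 0], [[-0.05, 0.07, 0], 0]])

```text
time: 5.93
tool_pos: [0.5633, 0.092, 0.1271]
ee_rot: [-3.142, -0.0, 1.372]
wrist_force: [-0.4, 0.5, -1.9]
width: 0.0511
```

```bash
python3 -c "
from h import *
to(.5625,.0927,.100,1.372)"
```

```text
t 5.93 pos [0.5633 0.092  0.1271] rot [-3.1415 -0.      1.3716] F [-0.45  0.53 -1.86] w 0.0511 norm shift [ 0.006 -0.012  0.338] turn -0.0
```

Request:
servo_tool(rows=[[[0, -0.01, 0.25], 0], [[0, -0.01, 0.45], 0], [[0, -0.01, 0.55], 0], [[0, -0.01, 0.65], 0], [[0, -0.01, 0.75], 0], [[0, -0.01, 0.75], 0]])

```text
time: 6.43
tool_pos: [0.5617, 0.0918, 0.0654]
ee_rot: [-3.139, 0.001, 1.371]
wrist_force: [-0.0, -0.7, -1.5]
width: 0.0513
```

```bash
python3 -c "
from h import *
to(.5625,.0927,.026,1.372); snap('scene','scene4.png');p=ld('scene4')[0]
cv2.imwrite('pics/s5.png',cv2.resize(p[130:210,210:310,::-1],None,fx=6,fy=6,interpolation=2))"
```

```text
t 6.43 pos [0.5617 0.0918 0.0654] rot [-3.1389e+00  8.0000e-04  1.3712e+00] F [-0.04 -0.68 -1.55] w 0.0513 norm shift [0.013 0.008 0.492] turn -0.001
```

View pics/s5.png

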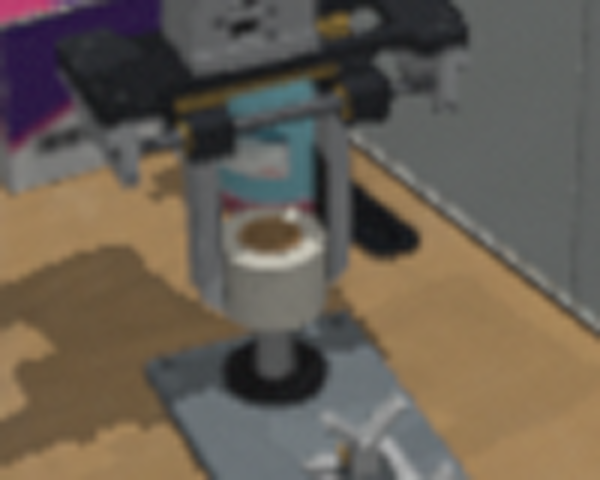

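The spindle has entered the bore with no side force. I'll keep going down slowly.

Request:
servo_tool(rows=[[[0.01, 0, 0.1], 0], [[0.01, 0, 0.2], 0], [[0.01, 0, 0.3], 0], [[0.01, 0, 0.4], 0], [[0.01, 0, 0.46], 0], [[0.01, 0, 0.49], 0], [[0.01, 0, 0.49], 0], [[0.01, 0, 0.49], 0]])

```text
time: 7.15
tool_pos: [0.5628, 0.0926, 0.0278]
ee_rot: [3.142, 0.0, 1.371]
wrist_force: [-0.5, -0.0, -0.4]
width: 0.0512
```

```bash
python3 -c "
from h import *
to(.5625,.0927,.025,1.372)"
```

```text
t 7.15 pos [0.5628 0.0926 0.0278] rot [3.1416e+00 1.0000e-04 1.3712e+00] F [-0.5  -0.05 -0.42] w 0.0512 norm shift [-0.    -0.004  0.035] turn -0.001
```

Request:
servo_tool(rows=[[[0, 0, 0.02], 0], [[0, 0, 0.02], 0], [[0, 0, 0.02], 0]])

```text
time: 7.4
tool_pos: [0.563, 0.0926, 0.0266]
ee_rot: [3.141, -0.0, 1.371]
wrist_force: [0.3, 0.2, -1.6]
width: 0.0511
```

Request:
servo_tool(rows=[[[0, 0, 0], 0], [[0, 0, 0], 0], [[0, 0, 0], 0], [[0, 0, 0], 0], [[0, 0, 0], 0], [[0, 0, 0], 0], [[0, 0, 0], 0], [[0, 0, 0], 0]], grip=-1)

```text
time: 8.07
tool_pos: [0.5628, 0.0926, 0.0263]
ee_rot: [3.142, 0.0, 1.371]
wrist_force: [0.5, 1.0, 0.1]
width: 0.0939
```

Request:
servo_tool(rows=[[[0, 0, -0.2], 0], [[0, 0, -0.5], 0], [[0, 0, -0.8], 0], [[0, 0, -1], 0]])

```text
time: 8.4
tool_pos: [0.5636, 0.0927, 0.1087]
ee_rot: [3.139, -0.001, 1.371]
wrist_force: [0.1, 0.1, 0.3]
width: 0.0941
```

Request:
servo_tool(rows=[[[0, 0, -0.5], 0], [[0, 0, -1], 0]])

```text
time: 8.57
tool_pos: [0.5614, 0.0926, 0.1857]
ee_rot: [-3.137, 0.001, 1.371]
wrist_force: [0.3, -0.3, 0.3]
width: 0.0942
```

```bash
python3 -c "
from h import *
to(.437,-.306,.15,1.892); snap('scene','scene5.png');p=ld('scene5')[0]
cv2.imwrite('pics/s6.png',cv2.resize(p[130:210,210:310,::-1],None,fx=6,fy=6,interpolation=2))"
```

```text
t 8.57 pos [0.5614 0.0926 0.1857] rot [-3.1373e+00  1.3000e-03  1.3712e+00] F [ 0.32 -0.3   0.29] w 0.0942 norm shift [-5.191 -0.536  0.446] turn -0.332
```

View pics/s6.png

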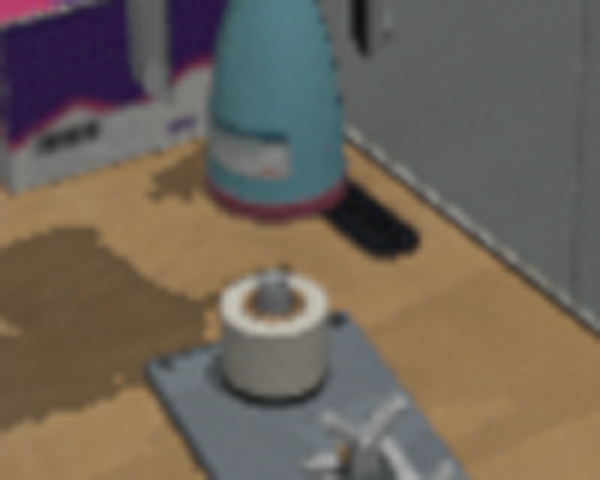

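The roll is fully down on the disc, with the spindle tip showing at about (273,290) in the crop. Next I'll refine the tube pose from both views.

```bash
python3 - <<'E'
from h import *
c=ld('scene5'); t=ld('top3')
a=cv2.resize(c[0][278:322,284:340,::-1],None,fx=10,fy=10,interpolation=0)
b=cv2.resize(t[0][208:244,350:402,::-1],None,fx=10,fy=10,interpolation=0)
cv2.imwrite('pics/ta.png',a);cv2.imwrite('pics/tb.png',b)
E
```

```text
(no output)
```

View pics/ta.png

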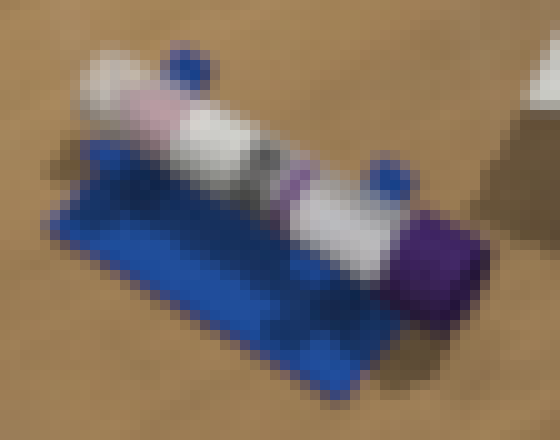

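View pics/tb.png

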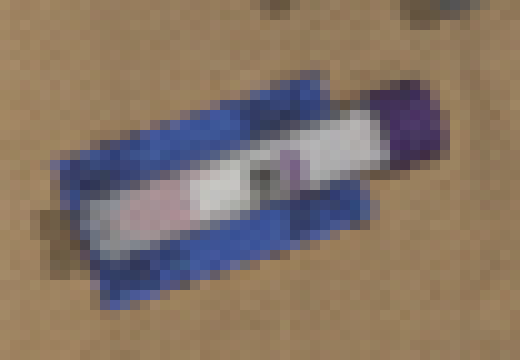

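```bash
python3 - <<'E'
from h import *
c=ld('scene5'); t=ld('top3')
def tri(u,v):
    o1,d1=ray(c,u);o2,d2=ray(t,v)
    A=np.stack([d1,-d2],1);s=np.linalg.lstsq(A,o2-o1,rcond=None)[0]
    P,Q=o1+s[0]*d1,o2+s[1]*d2; return (P+Q)/2,np.linalg.norm(P-Q)
for n,u,v in(('foot',(293.5,285.7),(358,230.7)),('junc',(323.5,302.5),(387.2,221.2)),('end',(329.7,306.3),(394.1,219.5))):
    print(n,*tri(u,v),'top@.03',onz(t,v,.03)[:2],'scene@.03',onz(c,u,.03)[:2])
# rest corners at z=.004
for u in((288.9,300.3),(317.6,317.6)): print('rest corner scene',onz(c,u,.004)[:2], onz(c,u,0)[:2])
for v in((355.5,223.7),(382,214.7),(387,228.5),(360.3,238)): print('rest corner top',onz(t,v,.02)[:2])
E
```

```text
foot [ 0.42869241 -0.26591972  0.02971457] 0.0033246029488101024 top@.03 [ 0.42721075 -0.26502173] scene@.03 [ 0.4301263  -0.26671117]
junc [ 0.4519222  -0.34519312  0.03472648] 0.000638602250414317 top@.03 [ 0.45205137 -0.34633856] scene@.03 [ 0.45500153 -0.34248395]
end [ 0.45525019 -0.36288657  0.03784477] 0.0011430304405546953 top@.03 [ 0.45644496 -0.36550408] scene@.03 [ 0.45933032 -0.35814247]
rest corner scene [ 0.40976986 -0.27748665] [ 0.41182835 -0.27486343]
rest corner scene [ 0.43271321 -0.3517258 ] [ 0.43487984 -0.3494525 ]
rest corner top [ 0.44729964 -0.26128108]
rest corner top [ 0.4711604  -0.33585438]
rest corner top [ 0.43276103 -0.34734951]
rest corner top [ 0.40774679 -0.27248407]
```

The two views disagree by about 3 mm, so I'm averaging them: tube middle at about (0.4395, -0.305), axis about 17.5°. That makes the tool yaw about 1.876.

Request:
servo_tool(rows=[[[-0.3, 0, 0], 0], [[-0.7, 0, 0], 0], [[-1, 0, 0], 0]])

```text
time: 8.87
tool_pos: [0.5469, 0.013, 0.1868]
ee_rot: [3.14, 0.001, 1.372]
wrist_force: [-0.3, 0.2, 0.1]
width: 0.0941
```

Request:
servo_tool(rows=[[[-0.5, 0, 0], 0], [[-1, 0, 0], 0]])

```text
time: 9.03
tool_pos: [0.5307, -0.065, 0.1863]
ee_rot: [3.141, 0.0, 1.373]
wrist_force: [0.1, -0.1, 0.1]
width: 0.094
```

Request:
servo_tool(rows=[[[-0.5, -0.1, 0], 0], [[-1, -0.2, 0], 0]])

```text
time: 9.2
tool_pos: [0.4989, -0.141, 0.1861]
ee_rot: [3.141, 0.0, 1.372]
wrist_force: [0.7, -1.5, 0.5]
width: 0.0943
```

Request:
servo_tool(rows=[[[-0.5, -0.1, 0], 0], [[-1, -0.3, 0], 0]])

```text
time: 9.37
tool_pos: [0.4604, -0.2138, 0.1861]
ee_rot: [3.141, 0.0, 1.371]
wrist_force: [-0.2, -0.7, -0.4]
width: 0.0941
```

Request:
servo_tool(rows=[[[-0.5, 0, 0.1], -0.08], [[-0.9, 0, 0.3], -0.16], [[-1, 0, 0.4], -0.24], [[-1, 0, 0.5], -0.322], [[-1, 0, 0.5], -0.322], [[-1, 0, 0.5], -0.322]])

```text
time: 9.87
tool_pos: [0.4447, -0.2902, 0.1458]
ee_rot: [-3.141, -0.001, 1.874]
wrist_force: [-0.7, 0.4, -0.2]
width: 0.0941
```

```bash
python3 -c "
from h import *
to(.4395,-.305,.1,1.876)"
```

```text
t 9.87 pos [ 0.4447 -0.2902  0.1458] rot [-3.1411e+00 -1.0000e-03  1.8744e+00] F [-0.71  0.41 -0.17] w 0.0941 norm shift [-0.157 -0.118  0.572] turn -0.001
```

Request:
servo_tool(rows=[[[-0.16, -0.12, 0.2], 0], [[-0.16, -0.12, 0.5], 0], [[-0.16, -0.12, 0.8], 0], [[-0.16, -0.12, 0.8], 0], [[-0.16, -0.12, 0.8], 0]])

```text
time: 10.28
tool_pos: [0.4396, -0.3044, 0.0819]
ee_rot: [-3.141, -0.002, 1.876]
wrist_force: [-0.7, 0.1, 0.3]
width: 0.0941
```

```bash
python3 -c "
from h import *
to(.4395,-.305,.012,1.876)
snap('scene','scene6.png');snap('top','top6.png');p=ld('scene6')[0]
a=cv2.resize(p[220:330,260:360,::-1],None,fx=4,fy=4,interpolation=2)
p=ld('top6')[0]
b=cv2.resize(p[180:290,320:420,::-1],None,fx=4,fy=4,interpolation=2)
cv2.imwrite('pics/s7.png',np.hstack([a,b]))"
```

```text
t 10.28 pos [ 0.4396 -0.3044  0.0819] rot [-3.1406e+00 -1.7000e-03  1.8764e+00] F [-0.68  0.11  0.33] w 0.0941 norm shift [-0.007 -0.003  0.874] turn 0.0
```

View pics/s7.png

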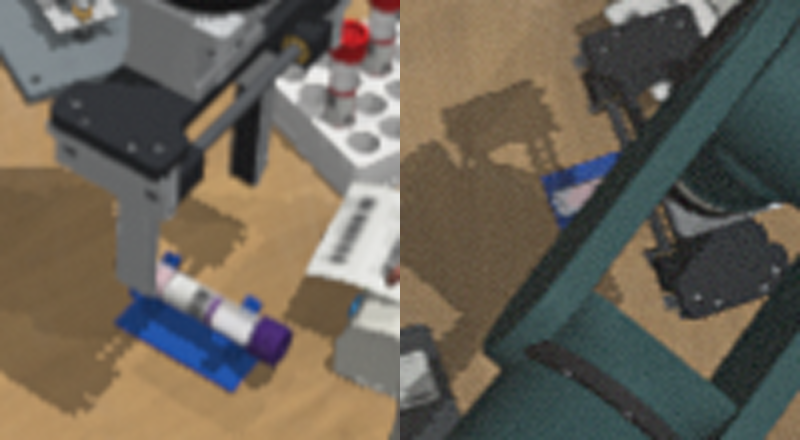

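The fingers straddle the rest and stay clear of the rack and printer. Descending now.

Request:
servo_tool(rows=[[[0, 0, 0.25], 0], [[0, 0, 0.5], 0], [[0, 0, 0.7], 0], [[0, 0, 0.85], 0], [[0, 0, 0.87], 0], [[0, 0, 0.87], 0]])

```text
time: 10.88
tool_pos: [0.4401, -0.3055, 0.0132]
ee_rot: [3.141, 0.001, 1.877]
wrist_force: [-0.0, -0.5, -0.0]
width: 0.094
```

```bash
python3 -c "
from h import *
to(.4395,-.305,.012,1.876)
snap('scene','scene7.png');p=ld('scene7')[0]
a=cv2.resize(p[250:340,260:360,::-1],None,fx=6,fy=6,interpolation=2)
cv2.imwrite('pics/s8.png',a)"
```

```text
t 10.88 pos [ 0.4401 -0.3055  0.0132] rot [3.1413e+00 6.0000e-04 1.8770e+00] F [-0.02 -0.53 -0.04] w 0.094 norm shift [ 0.009 -0.006  0.016] turn 0.001
```

View pics/s8.png

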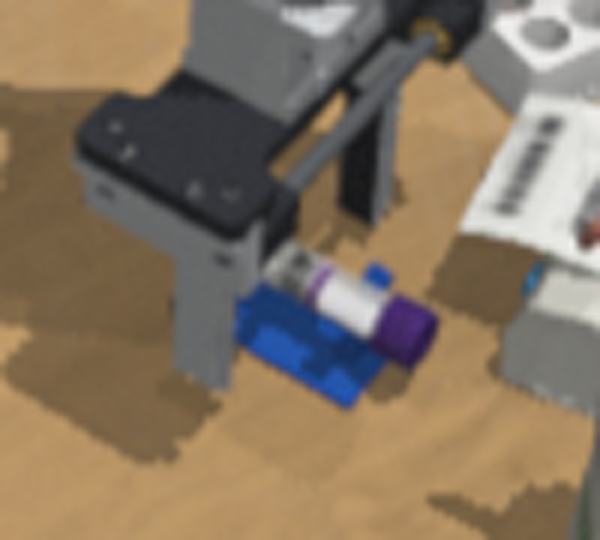

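Request:
servo_tool(rows=[[[0, 0, 0], 0], [[0, 0, 0], 0], [[0, 0, 0], 0], [[0, 0, 0], 0], [[0, 0, 0], 0], [[0, 0, 0], 0], [[0, 0, 0], 0], [[0, 0, 0], 0], [[0, 0, 0], 0], [[0, 0, 0], 0], [[0, 0, 0], 0], [[0, 0, 0], 0]], grip=1)

```text
time: 11.93
tool_pos: [0.4396, -0.3054, 0.0126]
ee_rot: [-3.141, 0.0, 1.877]
wrist_force: [-4.3, -1.1, 1.2]
width: 0.0172
```

```bash
python3 -c "
from h import *
to(.4395,-.305,.012,1.876)
snap('scene','scene8.png');p=ld('scene8')[0]
a=cv2.resize(p[250:340,260:360,::-1],None,fx=6,fy=6,interpolation=2)
cv2.imwrite('pics/s9.png',a)"
```

```text
t 11.93 pos [ 0.4396 -0.3054  0.0126] rot [-3.1413  0.      1.8771] F [-4.32 -1.14  1.17] w 0.0172 norm shift [ 0.005 -0.     0.008] turn 0.001
```

View pics/s9.png

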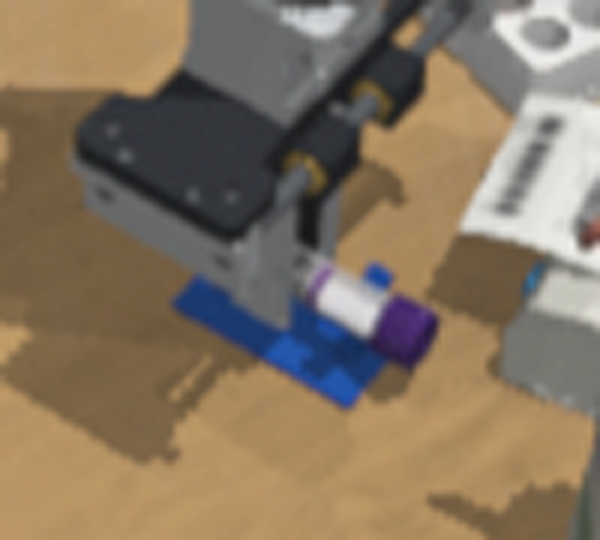

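The tube is gripped at 17.2 mm width. Lifting, then checking the hold.

Request:
servo_tool(rows=[[[0, 0, -0.1], 0], [[0, 0, -0.3], 0], [[0, 0, -0.6], 0], [[0, 0, -1], 0]])

```text
time: 12.32
tool_pos: [0.4383, -0.3042, 0.0916]
ee_rot: [-3.139, -0.004, 1.877]
wrist_force: [1.2, -1.1, -0.7]
width: 0.0172
```

Request:
servo_tool(rows=[[[0, 0, -0.4], 0.08], [[0, 0, -0.7], 0.16], [[0, 0, -0.7], 0.24], [[0, 0, -0.7], 0.321], [[0, 0, -0.7], 0.321], [[0, 0, -0.7], 0.321]])

```text
time: 12.82
tool_pos: [0.4397, -0.3053, 0.1491]
ee_rot: [3.141, 0.0, 1.376]
wrist_force: [0.6, -0.9, 1.0]
width: 0.0169
```

```bash
python3 -c "
from h import *
to(.535,-.039,.12,1.372)
snap('scene','scene9.png');snap('top','top9.png');p=ld('scene9')[0]
a=cv2.resize(p[180:300,240:360,::-1],None,fx=5,fy=5,interpolation=2)
cv2.imwrite('pics/s10.png',a)"
```

```text
t 12.82 pos [ 0.4397 -0.3053  0.1491] rot [3.1413e+00 2.0000e-04 1.3758e+00] F [ 0.63 -0.93  1.  ] w 0.0169 norm shift [3.497 0.523 0.363] turn 0.002
```

View pics/s10.png

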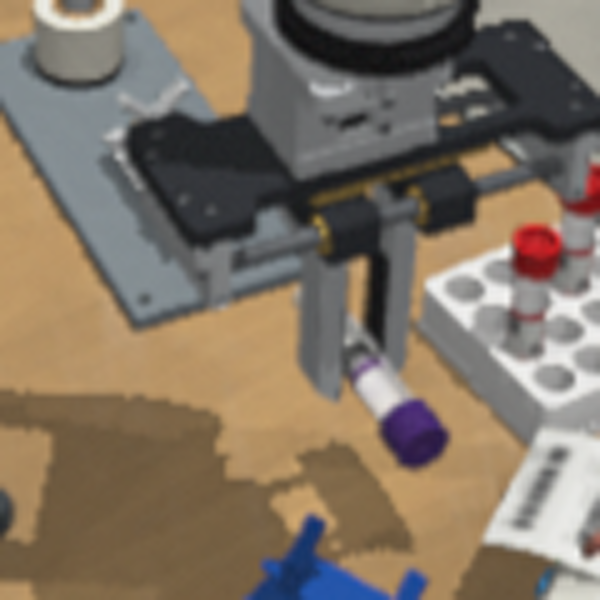

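```bash
python3 - <<'E'
from h import *
c=ld('scene9'); ps=1.3758; ax=-np.array([np.cos(ps),np.sin(ps),0]); M=np.array([.4397,-.3053,.1491+.0174])
h=cv2.cvtColor(c[0],cv2.COLOR_RGB2HSV)
m=((h[...,0]>122)&(h[...,0]<160)&(h[...,1]>90)).astype(np.uint8); m[:250]=0;m[280:]=0;m[:,:310]=0;m[:,332:]=0
k=max(cv2.findContours(m,0,1)[0],key=cv2.contourArea); print(cv2.contourArea(k),cv2.minAreaRect(k))
P=[M+t*ax for t in(.0405,.049,.0575,-.0405)]; q=proj(c,P); print(q)
p=c[0][:,:,::-1]; x0,y0,F=290,235,9
a=cv2.resize(p[y0:y0+55,x0:x0+55],None,fx=F,fy=F,interpolation=0)
for u in proj(c,[M+t*ax for t in(0,.0405,.0575)]+[M+.0405*ax+.0118*np.array([0,0,s]) for s in(-1,1)]+[M+.0575*ax+.0118*np.array([0,0,s]) for s in(-1,1)]): cv2.drawMarker(a,(int((u[0]-x0+.5)*F),int((u[1]-y0+.5)*F)),(0,255,0),0,9,1)
cv2.imwrite('pics/s11.png',a)
E
```

```text
92.0 ((322.5000305175781, 266.5000305175781), (11.31370735168457, 9.899494171142578), 45.0)
[[319.8373546  263.74030215]
 [321.89925798 266.60664399]
 [323.98892525 269.51159842]
 [301.48317195 238.2260762 ]]
```

View pics/s11.png

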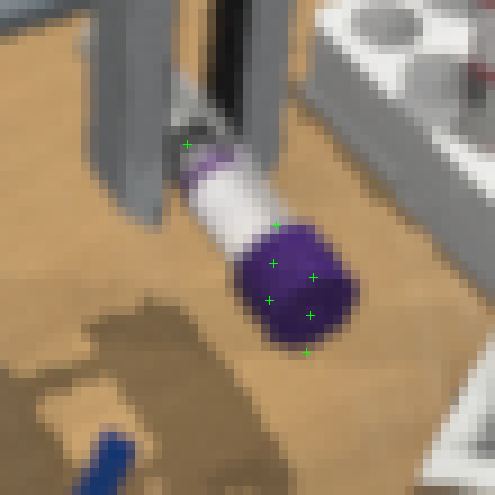

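The cap matches the prediction to within about 1 px, so the tube is held level and centred. Moving to above the cradle.

Request:
servo_tool(rows=[[[0.2, 0.1, 0], 0], [[0.6, 0.2, 0], 0], [[1, 0.3, 0], 0]])

```text
time: 13.17
tool_pos: [0.4789, -0.2315, 0.1481]
ee_rot: [-3.141, -0.0, 1.372]
wrist_force: [1.0, 0.6, 0.1]
width: 0.0169
```

Request:
servo_tool(rows=[[[0.5, 0.1, 0], 0], [[1, 0.22, 0], 0]])

```text
time: 13.33
tool_pos: [0.512, -0.1555, 0.1482]
ee_rot: [-3.141, -0.0, 1.373]
wrist_force: [1.1, -1.0, 0.1]
width: 0.0167
```

Request:
servo_tool(rows=[[[0.5, 0, 0], 0], [[0.9, 0, 0], 0], [[1, 0, 0], 0]])

```text
time: 13.58
tool_pos: [0.5281, -0.0736, 0.1482]
ee_rot: [-3.141, -0.002, 1.38]
wrist_force: [0.7, -0.9, -0.9]
width: 0.0171
```

Request:
servo_tool(rows=[[[0.3, 0, 0.1], 0], [[0.5, 0, 0.3], 0], [[0.5, 0, 0.4], 0], [[0.5, 0, 0.4], 0], [[0.5, 0, 0.4], 0], [[0.5, 0, 0.4], 0]])

```text
time: 14.08
tool_pos: [0.5358, -0.0403, 0.1172]
ee_rot: [3.141, 0.001, 1.372]
wrist_force: [-0.1, 0.7, 0.6]
width: 0.017
```

```bash
python3 - <<'E'
from h import *
to(.535,-.039,.0496,1.371)
snap('scene','scene10.png');snap('top','top10.png');c=ld('scene10')
x0,y0,F=235,145,7
a=cv2.resize(c[0][y0:y0+80,x0:x0+80,::-1],None,fx=F,fy=F,interpolation=2)
cv2.imwrite('pics/s12.png',a)
cv2.imwrite('pics/t12.png',cv2.resize(ld('top10')[0][150:230,210:320,::-1],None,fx=6,fy=6,interpolation=2))
E
```

```text
t 14.08 pos [ 0.5358 -0.0403  0.1172] rot [3.1409e+00 6.0000e-04 1.3717e+00] F [-0.07  0.66  0.59] w 0.017 norm shift [ 0.015 -0.013  0.844] turn 0.0
```

View pics/s12.png

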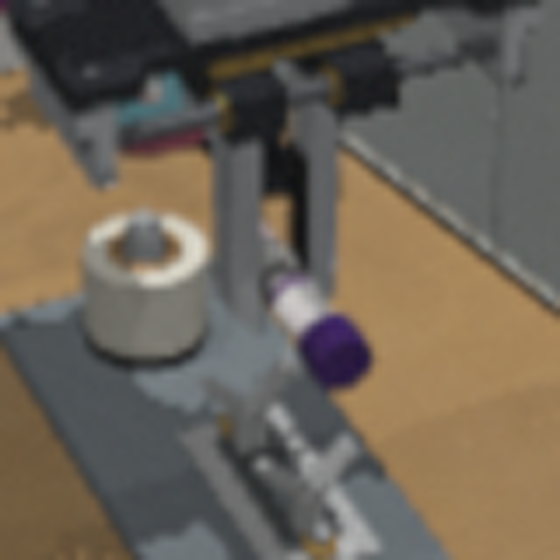

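View pics/t12.png

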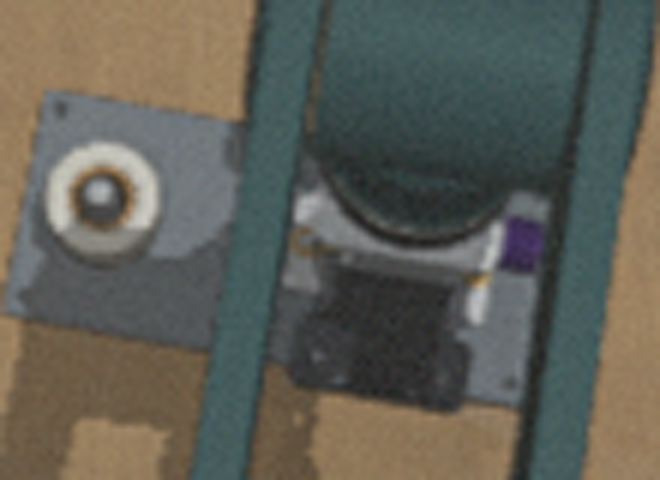

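The roll is properly seated in both views. I'll lower the tube to just above the seat.

Request:
servo_tool(rows=[[[0.01, -0.01, 0.2], 0], [[0.01, -0.01, 0.4], 0], [[0.01, -0.01, 0.6], 0], [[0.01, -0.01, 0.76], 0], [[0.01, -0.01, 0.76], 0], [[0.01, -0.01, 0.76], 0]])

```text
time: 14.68
tool_pos: [0.5348, -0.0387, 0.0559]
ee_rot: [-3.141, 0.0, 1.372]
wrist_force: [-0.2, 0.2, -0.0]
width: 0.017
```

```bash
cat > v.py <<'E'
import sys
from h import *
n=sys.argv[1]
to(.535,-.039,float(sys.argv[2]),1.371)
snap('scene','scene_%s.png'%n);c=ld('scene_%s'%n)
x0,y0,F=240,165,8
a=cv2.resize(c[0][y0:y0+70,x0:x0+70,::-1],None,fx=F,fy=F,interpolation=2)
cv2.imwrite('pics/v_%s.png'%n,a)
E
python3 v.py a .0496
```

```text
t 14.68 pos [ 0.5348 -0.0387  0.0559] rot [-3.141e+00  2.000e-04  1.372e+00] F [-0.17  0.18 -0.01] w 0.017 norm shift [-0.003  0.003  0.079] turn 0.001
```

View pics/v_a.png

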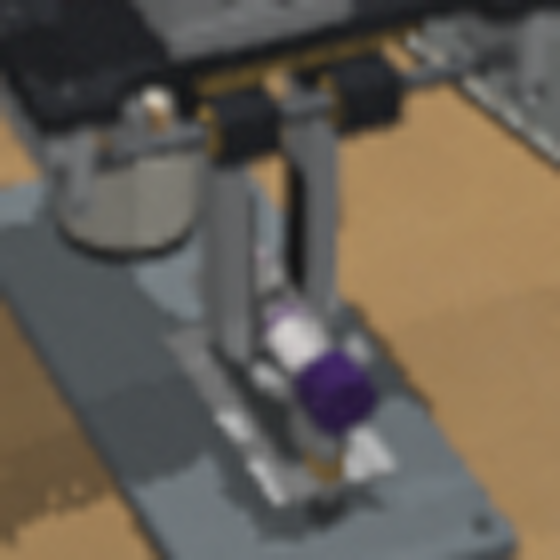

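The tube sits centred over the V, with the cap clear of the near yoke. I'll go down in small steps and watch the force.

Request:
servo_tool(rows=[[[0, 0, 0.04], 0], [[0, 0, 0.08], 0], [[0, 0, 0.08], 0], [[0, 0, 0.08], 0]])

```text
time: 15.07
tool_pos: [0.5354, -0.0383, 0.05]
ee_rot: [3.14, 0.0, 1.373]
wrist_force: [-0.3, -0.5, 0.2]
width: 0.0169
```

Request:
servo_tool(rows=[[[0, 0, 0.0125], 0], [[0, 0, 0.025], 0], [[0, 0, 0.025], 0], [[0, 0, 0.025], 0], [[0, 0, 0.025], 0]])

```text
time: 15.48
tool_pos: [0.5353, -0.0381, 0.0478]
ee_rot: [3.141, 0.0, 1.373]
wrist_force: [1.2, -0.8, 2.0]
width: 0.0174
```

Request:
servo_tool(rows=[[[0, 0, 0.0125], 0], [[0, 0, 0.025], 0], [[0, 0, 0.025], 0], [[0, 0, 0.025], 0], [[0, 0, 0.025], 0]])

```text
time: 15.9
tool_pos: [0.5353, -0.0381, 0.0458]
ee_rot: [3.141, 0.0, 1.373]
wrist_force: [0.8, -0.8, 4.3]
width: 0.0174
```

```bash
python3 v.py b .0436; python3 -c "
from h import *
c=0
for i in range(3):
    robot.snapshot('scene'); to(.535,-.039,.0436)"
```

```text
t 15.9 pos [ 0.5353 -0.0381  0.0458] rot [3.1409 0.     1.3728] F [ 0.84 -0.82  4.29] w 0.0174 norm shift [-0.011 -0.001  0.027] turn 0.001
t 16.0 pos [ 0.5352 -0.0381  0.0457] rot [3.141  0.     1.3728] F [ 0.61 -0.85  4.2 ] w 0.0167 norm shift [-0.011 -0.     0.026] turn None
t 16.05 pos [ 0.5352 -0.0381  0.0457] rot [3.1412 0.     1.3728] F [0.56 0.73 3.65] w 0.0168 norm shift [-0.011  0.     0.026] turn None
t 16.1 pos [ 0.5351 -0.0382  0.0457] rot [3.1412e+00 1.0000e-04 1.3728e+00] F [0.3  0.81 4.26] w 0.0168 norm shift [-0.011  0.001  0.026] turn None
```

View pics/v_b.png

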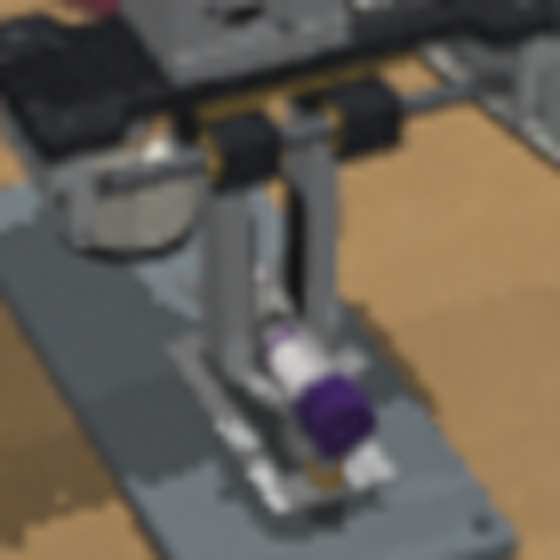

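The force follows the spring law, with contact at TCP z ≈ 0.049. I'll press on to about z = 0.0432.

Request:
servo_tool(rows=[[[0, 0, 0.01], 0], [[0, 0, 0.02], 0], [[0, 0, 0.031], 0], [[0, 0, 0.031], 0], [[0, 0, 0.031], 0], [[0, 0, 0.031], 0], [[0, 0, 0.031], 0], [[0, 0, 0.031], 0]])

```text
time: 16.77
tool_pos: [0.5354, -0.0382, 0.0435]
ee_rot: [3.141, 0.0, 1.373]
wrist_force: [1.1, 0.0, 5.3]
width: 0.0171
```

```bash
python3 v.py c .0432; python3 -c "
from h import *
f=[]
for i in range(16):
    robot.snapshot('scene'); o=robot.get_obs(); f.append([*o['wrist_force'],o['tool_pos'][2]*1000,*o['wrist_torque']])
f=np.array(f);print(f.mean(0).round(3),f.std(0).round(2))
to(.535,-.039,.0432)"
```

```text
t 16.77 pos [ 0.5354 -0.0382  0.0435] rot [3.1405 0.     1.3728] F [1.14 0.03 5.31] w 0.0171 norm shift [-0.011 -0.003  0.004] turn 0.001
[ 6.2800e-01 -5.6000e-02  5.6330e+00  4.3508e+01 -4.2000e-02 -1.4300e-01
 -5.0000e-03] [0.55 0.5  0.49 0.01 0.03 0.03 0.03]
t 17.62 pos [ 0.5354 -0.0382  0.0435] rot [ 3.1405 -0.      1.3727] F [ 0.18 -0.94  5.46] w 0.017 norm shift [-0.011 -0.003  0.004] turn None
```

View pics/v_c.png

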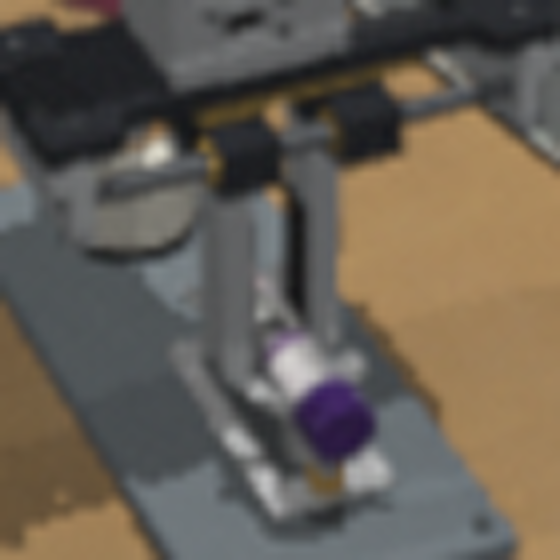

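Request:
servo_tool(rows=[[[0, 0.006, 0.003], 0], [[0, 0.012, 0.006], 0], [[0, 0.012, 0.006], 0], [[0, 0.012, 0.006], 0], [[0, 0.012, 0.006], 0], [[0, 0.012, 0.006], 0], [[0, 0.012, 0.006], 0], [[0, 0.012, 0.006], 0]])

```text
time: 18.28
tool_pos: [0.5363, -0.0383, 0.0431]
ee_rot: [3.141, -0.0, 1.373]
wrist_force: [0.1, 0.0, 5.5]
width: 0.0165
```

```bash
python3 v.py d .0432; python3 - <<'E'
from h import *
f=[]
for i in range(20):
    s=robot.snapshot('scene'); o=robot.get_obs(); f.append([*o['wrist_force'],o['tool_pos'][2]*1000,*o['wrist_torque']])
f=np.array(f);print(f.mean(0).round(3),f.std(0).round(2))
s=snap('top','top_d.png');c=ld('scene_d')
o=robot.get_obs();ps=o['ee_rot'][2];ax=-np.array([np.cos(ps),np.sin(ps),0]);M=o['tool_pos']+[0,0,.0174]
x0,y0,F=255,190,14
a=cv2.resize(c[0][y0:y0+40,x0:x0+40,::-1],None,fx=F,fy=F,interpolation=0)
for u in proj(c,[M+.0405*ax,M+.0575*ax]+[M+t*ax+.0118*np.array([0,0,q]) for t in(.0405,.0575) for q in(-1,1)]): cv2.drawMarker(a,(int((u[0]-x0+.5)*F),int((u[1]-y0+.5)*F)),(0,255,0),0,9,1)
S=np.array([.545,.0101]);b=np.radians(11.37);ya=np.array([np.sin(b),np.cos(b)]);xa=np.array([np.cos(b),-np.sin(b)])
for z,col in((.071,(0,0,255)),(.065,(255,255,0))):
  for u in proj(c,[[*(S+i*.017*xa+(-.05+j)*ya),z] for i in(-1,1) for j in(-.032,.022)]): cv2.drawMarker(a,(int((u[0]-x0+.5)*F),int((u[1]-y0+.5)*F)),col,0,9,1)
cv2.imwrite('pics/e.png',a)
E
```

```text
t 18.28 pos [ 0.5363 -0.0383  0.0431] rot [ 3.1405 -0.      1.3728] F [0.09 0.02 5.46] w 0.0165 norm shift [-0.011 -0.015 -0.001] turn 0.001
[ 3.3600e-01 -9.9000e-02  6.1640e+00  4.3083e+01 -3.4000e-02 -1.0600e-01
 -2.8000e-02] [0.32 0.48 0.48 0.01 0.03 0.04 0.03]
```

View pics/e.png

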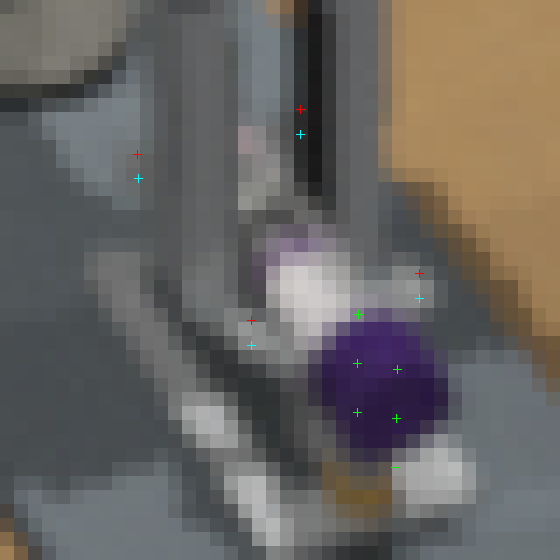

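View pics/top_d.png

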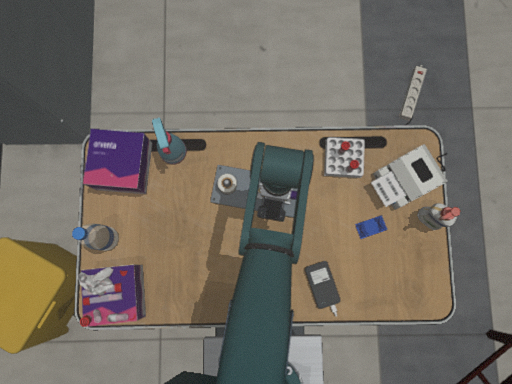

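Fz averages 6.2 N, which means about 5.9 mm sunk. The side force is about 0.3 N, the tube is level and the red-capped tubes are untouched. Handing in.

```bash
python3 -c "
from h import *
print(robot.close_job()); to(.535,-.039,.0432)"
```

```text
the job is handed in; nothing more can be done
None
the job is handed in; nothing more can be done
```

The job is done and handed in at about 19 s of the 64 s allowed. No verdict was reported.

- **Label roll:** I gripped it on the desk and slid it down the spindle to the black disc at its foot. I then let go and backed off. Both cameras show it resting on the disc with the spindle tip showing through.
- **Tube:** I took it from the blue rest and laid it lengthwise in the V cradle. The cap hangs out past the end away from the roll, and the arm is still gripping the tube, pressed down.
- **Last checks:** The push averaged 6.2 N, which by the spring law is about 5.9 mm of sink. The tool's height gave 5.9–6.5 mm, depending on where contact is taken to start. Side force was about 0.3 N. The tube projected level to within about 1 px when I lifted it. The red-capped tubes are still standing in their rack.
- **What disagreed:** The two cameras differed by about 3 mm on the tube in its rest, so I averaged them. The first press read about 5.3 mm by force, so I pressed 0.4 mm deeper and shifted the tube 1 mm sideways.
- **Not seen directly:** The gripper hid the cradle's flanks, so contact with both sides is inferred from the forces and height.

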